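Move a row of sample bottles to the empty rack in reverse order

ROBOT

A 6-joint arm with a two-finger parallel gripper is mounted at the origin on a cart in front of the work surface, level with it; the furniture and walls round the work are solid. World frame = base frame: x ahead of the robot, y to its left, z up, the work surface at z = 0. Lengths are in m, angles in degrees, forces in N, time in s.
With the tool pointing down it reaches from about 0.35 to 0.875 m from the base axis. Payload 4.2 kg.
Tool frame: the origin (TCP) lies midway between the tips of the shut fingers; the grasp point (between the pads) lies 19 mm behind it; z points along the fingers, y is the line along which they close (so a half turn about z gives the same grasp; the last joint's range is limited). The gripper opens to 87 mm and grips with 3 to 60 N. Pads are 19 mm wide; open, the fingers measure 117 mm over their backs; the gripper's body (75 mm by 190 mm) begins 51 mm behind the grasp point.
Start: joints at [81.566, 22.042, 0.453, 0, -68.411, -14.817], TCP at [0.247, 0.574, 0.223] pointing down, gripper open.
Joint ranges: [-179.83, 179.83], [-69.29, 118.12], [-61.27, 80.66], [-181.25, 117.63], [-171.15, -9.14], [-177.46, 177.46]. Speed limits (degrees/s): [159.86, 159.86, 180, 180, 180, 180].

INTERFACE

Orientations are given as [roll, pitch, yaw] about the fixed x, y, z axes, in that order (R = Rz(yaw) Ry(pitch) Rx(roll)).
In Python, from workcell import env gives the robot as it stands. The module is installed in compiled form; this text tells all that it offers. Calls block until the motion is done:
- env.goto(position, orientation): joint-space move of the TCP to a pose.
- env.move_straight(position, rotation=None, rate=0.15, force_limit=None): straight line of the TCP; rotation=None keeps the orientation; rate is the mean speed in m/s. With force_limit (N) it stops when the force on the tool has changed by that much, and returns True; else False.
- env.set_joints(angles): joint-space move.
- env.gripper_to(opening, grasp_force=None): opening from 0.0 (shut) to 1.0 (fully open); grasp_force is the grip in N (None keeps the last); returns when the fingers have stopped.
- env.dwell(seconds).
- env.inverse_kinematics(position, orientation): joint angles nearest the present ones, or None.
- env.read_state(): the state.
- env.grab_frame(name): name is "scene" or "top"; returns a dict with "image" (400x640x3 uint8, blue, green, red), "fx", "fy", "cx", "cy" (pixels), "position" and "orientation" of the camera in the world. Camera axes: x right, y up, looking along -z (the intrinsics and any distortion apply to the point x, -y, -z); pixel columns grow to the right and rows downward; lengths in m; the calibration is good to about 2 mm. A picture is of the moment at which its call begins. There is no depth.
A pose or a line that the arm cannot do raises env.Unreachable and nothing moves.
- env.close_job(): hands the job in; it is judged then, once.
Trained networks look in a picture, given as the dict that the camera call returned (one of the last four; its "shot" number tells which), for a name from the list of things; names that differ only in an ending like _2 or _b are one class to them, and where a whole thing is asked for, a point or a joint stands for the part that bears it (a point fixed in the world has none). Each returns a list of dicts, best first, with "score" (0 to 1); they miss things now and then, are a little off and sometimes report something else, mostly with a low value. They report only what shows in the picture. A call takes as long as a camera call.
- env.search_frame(picture, thing): "xyz" ([x, y, z] in m, in world coordinates, good to about 4 mm: the middle of the surface that is visible of it).
- env.trace(picture, thing): "mask" (400x640 bool, what is visible of it).
The state is a dict: "clock": time; "joint_positions": joint angles; "qvel": joint speeds; "joint_torque": joint torques, N m; "position": TCP position; "tool_rot": TCP orientation; "force": force on the tool from outside, world axes, zero at the start; "wrist_torque": the same for the moment, N m; "opening": opening from 0.0 (shut) to 1.0 (fully open); "finger_force": force on a finger pad.
Only numpy, scipy, OpenCV 4.12 (cv2) and the standard library are available. Lean on these libraries where they do the work, as an engineer would, in place of code of your own. Each camera call takes 0.05 s, during which the arm holds its last target. There are 200 camera calls.

TASK

Move the row of three bottles from the full rack to the empty rack beside it in reverse order: the bottle that stands nearest the robot goes on the empty rack's farthest pad, the middle one on its middle pad, and the farthest one on its nearest pad. Stand each bottle upright in the middle of its pad, setting it down rather than dropping it, and do not knock or tip any of them.

Things in the scene. Friction and masses are not known exactly. Their poses are not given: they have to be found in the camera images.
- bottle_labelled: Filled sauce bottle with a printed label round its body, 54 mm in diameter over the lower 90 mm, then tapering to the cap. Round yellow screw cap on top, 29 mm in diameter, 146 to 166 mm above the foot: grip it there. Whole height 166 mm, about 0.33 kg. Origin: centre of the foot, z up.
- bottle_plain: Filled sauce bottle without label, 54 mm in diameter over the lower 90 mm, then tapering to the cap. Round yellow screw cap on top, 29 mm in diameter, 146 to 166 mm above the foot: grip it there. Whole height 166 mm, about 0.33 kg. Origin: centre of the foot, z up.
- bottle_small: Small white capped sample bottle with a blank paper band, shorter and slimmer than the other two: 46 mm in diameter over the lower 72 mm, then tapering to 26 mm. Round yellow cap on top, 29 mm in diameter, 105 to 125 mm above the foot: grip it there. Whole height 125 mm, about 0.15 kg. Origin: centre of the foot, z up.
- rack_in: The full rack: low fixed aluminium board, 206 x 62 mm, 8 mm thick, lying on the table, with three round pads in a row 68 mm apart along its x axis and upturned ends to 33 mm height beyond the row. Origin: centre of its underside, on the table; x runs along the row, away from the robot (to within 0.1 rad of world x). The racks lie side by side, rows parallel within 0.2 rad and about 100 mm apart at their middles; either may be the left one.
- pad_labelled: Black round rubber pad, 58 mm in diameter, 3 mm thick, fixed on the full rack (rack_in), on which the labelled bottle stands at the start. Origin: centre of its underside, 8 mm above the table. It marks where that bottle stood in the row.
- pad_plain: Black round rubber pad, 58 mm in diameter, 3 mm thick, fixed on the full rack (rack_in), on which the plain bottle stands at the start. Origin: centre of its underside, 8 mm above the table. It marks where that bottle stood in the row.
- pad_small: Black round rubber pad, 58 mm in diameter, 3 mm thick, fixed on the full rack (rack_in), on which the small bottle stands at the start. Origin: centre of its underside, 8 mm above the table. It marks where that bottle stood in the row.
- out_near (a point): Centre of the top face of the nearest (to the robot) pad (58 mm round, black) of the empty rack (rack_out), 11 mm above the table: a bottle's foot belongs here. The rack is like rack_in, with three pads 68 mm apart, this one at the robot's end of the row.
- out_mid (a point): Centre of the top face of the middle pad (58 mm round, black) of the empty rack (rack_out), 11 mm above the table: a bottle's foot belongs here. The rack is like rack_in, with three pads 68 mm apart, this one between the others.
- out_far (a point): Centre of the top face of the farthest (from the robot) pad (58 mm round, black) of the empty rack (rack_out), 11 mm above the table: a bottle's foot belongs here. The rack is like rack_in, with three pads 68 mm apart, this one at the end away from the robot.

How it is judged:
By the outcome, as a careful person would: the job done as asked, in the order asked, and still so for the second after the job is handed in, with the robot touching nothing.
It also fails if it takes over 86 s, if anything falls off the work surface, if the arm or the gripper's body presses on something with over 40 N, if the wrist force passes 120 N, or if a joint passes its speed limit or range.

## Working session

There is one attempt and no reset: what is moved stays moved. The work goes in short steps, each a Python script; the robot and the scene stay as the last script left them, time stands still between calls to the robot, and variables do not carry over. Pictures are saved under pics/ and viewed, at most 14 in all, crops included, and the job is handed in when it is done.

```bash
mkdir -p pics
cat > h.py <<'E'
import numpy as np, cv2
from scipy.spatial.transform import Rotation as R
from workcell import env
def proj(f,P):
    o=f["orientation"]; M=R.from_euler('xyz',o,degrees=True).as_matrix()
    c=(np.atleast_2d(P)-f["position"])@M
    return np.c_[f["fx"]*c[:,0]/-c[:,2]+f["cx"], f["fy"]*-c[:,1]/-c[:,2]+f["cy"]]
def back(f,uv,z):
    M=R.from_euler('xyz',f["orientation"],degrees=True).as_matrix()
    d=M@np.array([(uv[0]-f["cx"])/f["fx"],-(uv[1]-f["cy"])/f["fy"],-1])
    p=np.array(f["position"]); return p+d*(z-p[2])/d[2]
E
python3 - <<'E'
from h import *
s=env.read_state(); print(s["clock"],s["position"],s["tool_rot"],s["opening"])
for n in("scene","top"):
    f=env.grab_frame(n); cv2.imwrite(f"pics/{n}0.png",f["image"]); print(n,{k:v for k,v in f.items() if k!="image"})
    for t in("bottle_labelled","bottle_plain","bottle_small","pad_labelled","rack_in","out_near","out_mid","out_far"):
        try:
            r=env.search_frame(f,t)
            for q in r[:4]: print(t,np.round(q["xyz"],4),round(q["score"],2),proj(f,q["xyz"]).round(0))
        except Exception as e: print(t,e)
E
```

```text
0.0 [0.24644483 0.57369245 0.22144939] [ 1.79874745e+02 -2.49170873e-03 -2.32604660e+01] 0.9995651216177535
scene {'fx': 489.31561229361296, 'fy': 489.31561229361296, 'cx': 319.72951166659857, 'cy': 194.47251559096833, 'position': array([-0.01059568, -0.00245319,  0.63461999]), 'orientation': array([ 46.21208972,  -1.25067612, -55.01911906]), 'shot': 1}
bottle_labelled [0.4798 0.2882 0.1177] 0.6 [[340. 182.]]
bottle_plain [0.4176 0.288  0.1059] 0.83 [[317. 210.]]
bottle_small [0.55   0.289  0.1104] 0.74 [[362. 162.]]
rack_in [0.3893 0.2844 0.0078] 0.64 [[308. 264.]]
out_near [0.4661 0.3909 0.0088] 0.76 [[285. 208.]]
out_mid [0.4651 0.3955 0.0056] 0.85 [[282. 209.]]
out_far [0.4633 0.396  0.0094] 0.96 [[282. 208.]]
top {'fx': 381.9054071594112, 'fy': 381.9054071594112, 'cx': 324.63474675681715, 'cy': 201.71523200970702, 'position': array([0.32582009, 0.35781883, 0.88191955]), 'orientation': array([ 1.14449265e+01, -6.84368604e-02, -9.06791792e+01]), 'shot': 2}
bottle_labelled [0.4866 0.3072 0.1235] 0.76 [[348. 198.]]
bottle_plain [0.4189 0.2982 0.1299] 0.7 [[354. 231.]]
bottle_small [0.5545 0.2933 0.0941] 0.61 [[353. 170.]]
rack_in [0.4643 0.3157 0.0076] 0.6 [[342. 218.]]
out_near [0.5058 0.3953 0.0112] 0.69 [[307. 200.]]
out_mid [0.5068 0.3956 0.0111] 0.66 [[307. 200.]]
out_far [0.4985 0.3945 0.0118] 0.63 [[308. 203.]]
```

View pics/scene0.png

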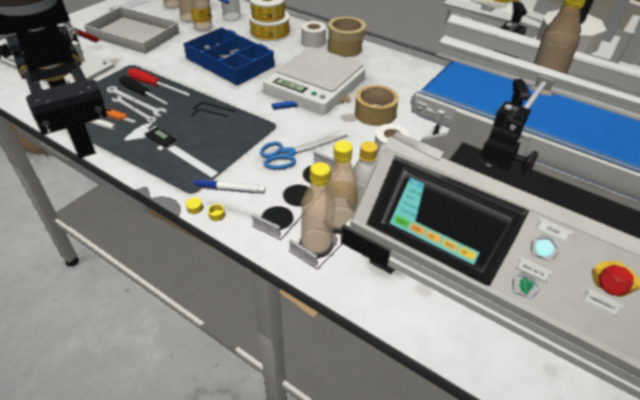

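View pics/top0.png

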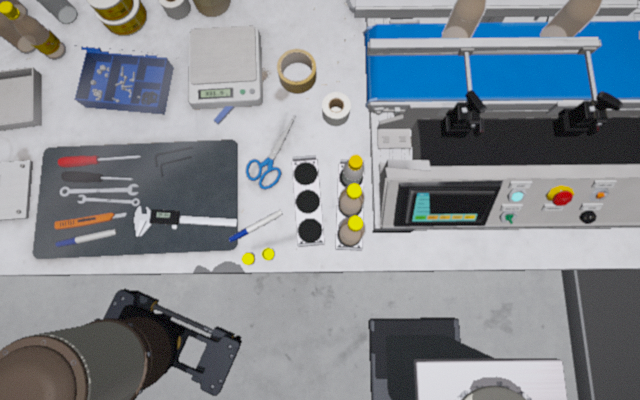

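The scene image shows the three caps at about (320,172), (343,150) and (368,150), with the machine's control panel close on the right. The top image shows the caps at (355,223), (354,190) and (355,163), and the free pads at (310,230), (308,201) and (306,173). Next I'll measure the caps and pads and get the panel's height.

```bash
cat >> h.py <<'E'
def blobs(f,kind):
    hsv=cv2.cvtColor(f["image"],cv2.COLOR_BGR2HSV)
    m=cv2.inRange(hsv,(18,150,120),(35,255,255)) if kind=="cap" else cv2.inRange(hsv,(0,0,0),(180,255,70))
    n,l,s,c=cv2.connectedComponentsWithStats(m)
    return [(c[i].round(1),s[i,:5].tolist()) for i in range(1,n) if s[i,4]>40]
E
python3 - <<'E'
from h import *
fs,ft=env.grab_frame("scene"),env.grab_frame("top")
print("scene caps");
for c,s in blobs(fs,"cap"):
    if 290<c[0]<390 and 120<c[1]<190: print(c,s,[back(fs,c,z)[:2].round(4) for z in(.172,.13)])
print("top caps")
for c,s in blobs(ft,"cap"):
    if 330<c[0]<370 and 140<c[1]<250: print(c,s,[back(ft,c,z)[:2].round(4) for z in(.175,.134)])
print("pads")
for n,f in(("s",fs),("t",ft)):
  for c,s in blobs(f,"pad"):
    p=back(f,c,.011)
    if .3<p[1]<.45 and .35<p[0]<.65: print(n,c,s,p.round(4))
print("edge z0", [back(ft,(u,v),z)[:2].round(3) for u,v in((385,165),(385,228)) for z in(0,.1,.2)])
a=cv2.resize(fs["image"][110:280,250:450],None,fx=4,fy=3.5,interpolation=cv2.INTER_CUBIC); cv2.imwrite("pics/s1.png",a)
b=cv2.resize(ft["image"][130:260,280:480],None,fx=4,fy=4,interpolation=cv2.INTER_CUBIC); cv2.imwrite("pics/t1.png",b)
E
```

```text
scene caps
[342.5 151.4] [335, 141, 17, 22, 307] [array([0.4879, 0.2921]), array([0.5332, 0.3189])]
[368.1 151. ] [361, 142, 16, 19, 247] [array([0.5118, 0.2615]), array([0.5592, 0.2855])]
[318.4 173.8] [309, 163, 20, 23, 388] [array([0.4246, 0.292 ]), array([0.4641, 0.3188])]
top caps
[355.  162.2] [348, 155, 15, 15, 164] [array([0.546 , 0.2958]), array([0.5588, 0.2922])]
[353.6 189.7] [346, 182, 16, 16, 196] [array([0.4916, 0.2999]), array([0.5012, 0.2966])]
[355.  222.7] [348, 215, 15, 16, 194] [array([0.4283, 0.299 ]), array([0.4342, 0.2956])]
pads
s [294.4 194.2] [284, 186, 23, 19, 313] [0.5034 0.3975 0.011 ]
s [278.6 216.1] [263, 207, 29, 22, 410] [0.4426 0.3863 0.011 ]
t [305.2 173.3] [295, 163, 22, 21, 363] [0.5711 0.3998 0.011 ]
t [307.4 201.2] [296, 191, 23, 21, 376] [0.5038 0.3948 0.011 ]
t [309.7 230.3] [299, 220, 22, 22, 396] [0.4357 0.3897 0.011 ]
edge z0 [array([0.593, 0.209]), array([0.562, 0.225]), array([0.532, 0.242]), array([0.44 , 0.215]), array([0.427, 0.231]), array([0.414, 0.247])]
```

View pics/s1.png

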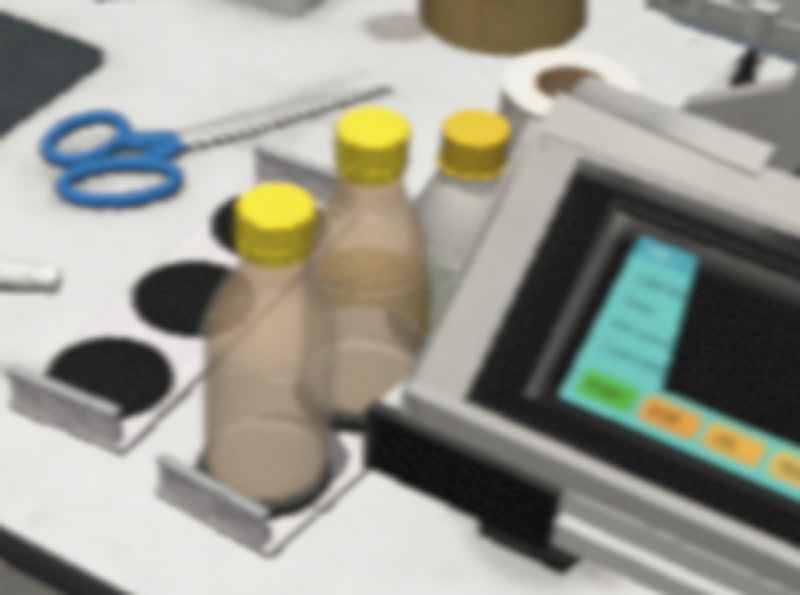

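View pics/t1.png

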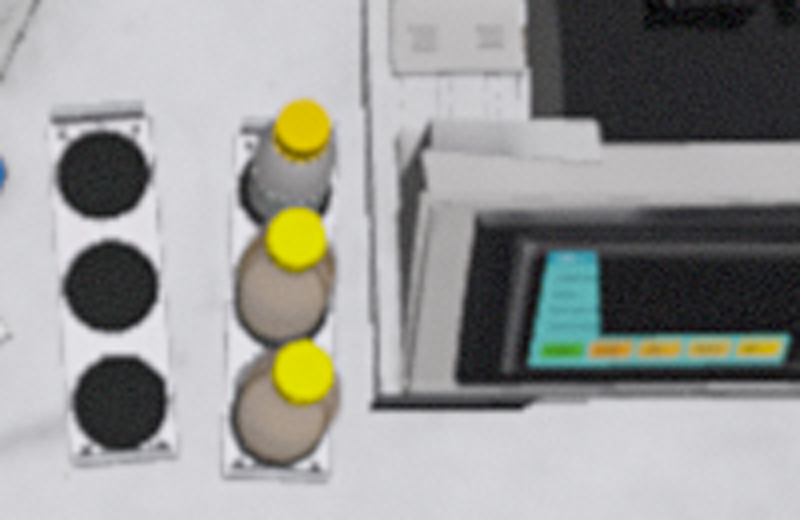

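```bash
cat >> h.py <<'E'
def tri(fs,us,ft,ut):
    A=np.zeros((3,3));b=np.zeros(3)
    for f,u in((fs,us),(ft,ut)):
        p=np.array(f["position"]);d=back(f,u,0)-p;d/=np.linalg.norm(d);P=np.eye(3)-np.outer(d,d);A+=P;b+=P@p
    return np.linalg.solve(A,b)
E
python3 - <<'E'
from h import *
fs,ft=env.grab_frame("scene"),env.grab_frame("top")
for n,a,b in(("near cap",(318.4,173.8),(355,222.7)),("mid",(342.5,151.4),(353.6,189.7)),("far",(368.1,151),(355,162.2)),
 ("panel near",(352.5,222.9),(383,228)),("panel back",(388.8,138.6),(387,168.8)),("panel top back2",(283+160,156),(430,161))):
    print(n,tri(fs,a,ft,b).round(4))
for yaw in(0,90,70,110,45,-90,-45):
  for p in((.43,.297,.148),(.56,.29,.107),(.437,.388,.148),(.57,.398,.148)):
    q=env.inverse_kinematics(p,[180,0,yaw]); print(yaw,p,None if q is None else np.round(q))
E
```

```text
near cap [0.4305 0.2974 0.1647]
mid [0.4951 0.298  0.1642]
far [0.5631 0.2897 0.1249]
panel near [0.4287 0.2339 0.1017]
panel back [0.5261 0.2379 0.1972]
panel top back2 [0.5407 0.1565 0.1944]
0 (0.43, 0.297, 0.148) [ 52.  16. -20.   0. -54.  38.]
0 (0.56, 0.29, 0.107) [ 42.  28.  -7.   0. -54.  48.]
0 (0.437, 0.388, 0.148) [ 57.  22. -11.   0. -57.  33.]
0 (0.57, 0.398, 0.148) [ 48.  32.   6.   0. -64.  42.]
90 (0.43, 0.297, 0.148) [ 52.  16. -20.   0. -54. 128.]
90 (0.56, 0.29, 0.107) [ 42.  28.  -7.   0. -54. 138.]
90 (0.437, 0.388, 0.148) [ 57.  22. -11.   0. -57. 123.]
90 (0.57, 0.398, 0.148) [ 48.  32.   6.   0. -64. 132.]
70 (0.43, 0.297, 0.148) [ 52.  16. -20.   0. -54. 108.]
70 (0.56, 0.29, 0.107) [ 42.  28.  -7.   0. -54. 118.]
70 (0.437, 0.388, 0.148) [ 57.  22. -11.   0. -57. 103.]
70 (0.57, 0.398, 0.148) [ 48.  32.   6.   0. -64. 112.]
110 (0.43, 0.297, 0.148) [ 52.  16. -20.   0. -54. 148.]
110 (0.56, 0.29, 0.107) [ 42.  28.  -7.   0. -54. 158.]
110 (0.437, 0.388, 0.148) [ 57.  22. -11.   0. -57. 143.]
110 (0.57, 0.398, 0.148) [ 48.  32.   6.   0. -64. 152.]
45 (0.43, 0.297, 0.148) [ 52.  16. -20.   0. -54.  83.]
45 (0.56, 0.29, 0.107) [ 42.  28.  -7.   0. -54.  93.]
45 (0.437, 0.388, 0.148) [ 57.  22. -11.   0. -57.  78.]
45 (0.57, 0.398, 0.148) [ 48.  32.   6.   0. -64.  87.]
-90 (0.43, 0.297, 0.148) [ 52.  16. -20.   0. -54. -52.]
-90 (0.56, 0.29, 0.107) [ 42.  28.  -7.   0. -54. -42.]
-90 (0.437, 0.388, 0.148) [ 57.  22. -11.   0. -57. -57.]
-90 (0.57, 0.398, 0.148) [ 48.  32.   6.   0. -64. -48.]
-45 (0.43, 0.297, 0.148) [ 52.  16. -20.   0. -54.  -7.]
-45 (0.56, 0.29, 0.107) [ 42.  28.  -7.   0. -54.   3.]
-45 (0.437, 0.388, 0.148) [ 57.  22. -11.   0. -57. -12.]
-45 (0.57, 0.398, 0.148) [ 48.  32.   6.   0. -64.  -3.]
```

The triangulated caps come out at the right heights (0.165 and 0.125). The panel rises to about z 0.197 beside the far bottle. That means the small bottle has to be gripped along x, last, and turned before it is placed. I'll start with the nearest bottle.

```bash
python3 - <<'E'
from h import *
env.gripper_to(.65,20)
env.goto([.43,.297,.27],[180,0,0])
print(env.move_straight([.43,.297,.148],rate=.1,force_limit=8))
s=env.read_state(); print(s["clock"],s["position"],s["force"])
for o in(.45,.39,.35,.3):
    env.gripper_to(o,20); s=env.read_state(); print(o,s["opening"],s["finger_force"],s["force"].round(2),s["position"].round(4))
for n in("scene","top"):
    f=env.grab_frame(n)
    cv2.imwrite(f"pics/g_{n}.png",f["image"])
    c=[(c,s) for c,s in blobs(f,"cap") if proj(f,s and [.43,.297,.167])[0] is not None and 290<c[0]<390 and 120<c[1]<250]; print(n,c,proj(f,[s["position"]]))
E
python3 -c "
import cv2,numpy as np
a=cv2.imread('pics/g_scene.png')[90:280,240:440];b=cv2.imread('pics/g_top.png')[110:300,260:460]
cv2.imwrite('pics/g.png',cv2.resize(np.hstack([a,b]),None,fx=2,fy=2,interpolation=cv2.INTER_CUBIC))"
```

```text
False
4.55 [0.43033015 0.2973673  0.14865051] [0.5372927  0.9014502  0.51162528]
0.45 0.4516451556323415 0.0 [-0.05  0.06  0.18] [0.43  0.297 0.148]
0.39 0.39526959441789133 0.0 [ 0.3  -0.41  0.51] [0.43  0.297 0.148]
0.35 0.35224193773247114 0.16761054896051064 [-0.35  0.31 -0.18] [0.43   0.2971 0.148 ]
0.3 0.332503950586187 19.35569666675292 [-0.74  0.6  -0.43] [0.43   0.2972 0.148 ]
scene [(array([317. , 174.4]), [311, 164, 13, 22, 252])] [[317.33680475 182.68632565]]
top [] [[354.82114658 223.80322797]]
```

View pics/g.png

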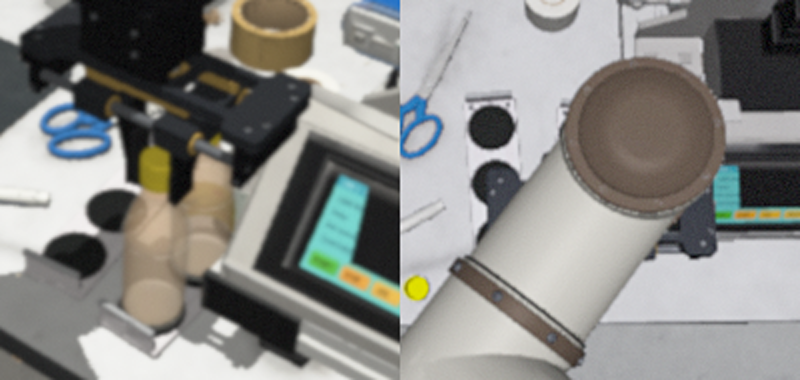

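Both views show the near bottle's cap gripped and centred (opening 28.9 mm), so triangulated positions can be trusted. Now I'll lift it and measure the free pads.

Run:
```python
from h import *
env.move_straight([.43,.297,.21],rate=.08)
s=env.read_state(); print(s["clock"],s["opening"],s["force"].round(2),s["finger_force"])
f=env.grab_frame("scene")
for c,st in blobs(f,"pad"):
    p=back(f,c,.011)
    if .3<p[1]<.45 and .38<p[0]<.65: print(c,st,p.round(4))
cv2.imwrite("pics/l.png",cv2.resize(f["image"][110:280,220:420],None,fx=3,fy=3,interpolation=cv2.INTER_CUBIC))
C=np.array([[.438,.3875,.011],[.506,.3925,.011],[.5735,.3975,.011]]); print(proj(f,C))
```

```text
7.25 0.3305502143296504 [-0.79 -0.31 -4.  ] 19.21379801700823
[293.3 195.3] [284, 186, 17, 20, 278] [0.4999 0.3973 0.011 ]
[278.7 216.5] [262, 207, 31, 22, 453] [0.442  0.3855 0.011 ]
[[276.39277721 217.33903646]
 [297.41700102 194.51118906]
 [316.38190978 173.89490629]]
```

View pics/l.png

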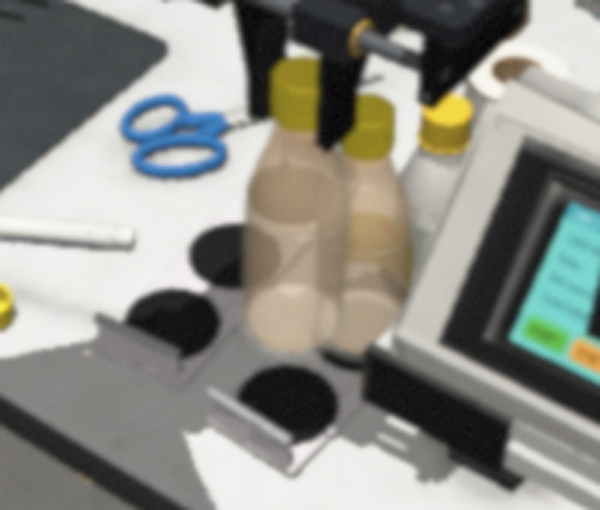

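Run:
```python
from h import *
env.move_straight([.435,.390,.21],rate=.1)
f=env.grab_frame("scene")
print("in near pad", back(f,(316,244),.011))
env.move_straight([.574,.3975,.21],rate=.1)
env.move_straight([.574,.3975,.162],rate=.08)
f=env.grab_frame("scene"); print(env.read_state()["clock"])
cv2.imwrite("pics/p1.png",cv2.resize(f["image"][90:260,240:440],None,fx=4,fy=3.5,interpolation=cv2.INTER_CUBIC))
for c,st in blobs(f,"pad"):
    p=back(f,c,.011)
    if .2<p[1]<.45 and .38<p[0]<.65: print(c,st,p.round(4))
```

```text
in near pad [0.42901489 0.29611478 0.011     ]
10.775
[314.1 177.9] [303, 171, 23, 13, 157] [0.5615 0.3943 0.011 ]
[297.2 195.1] [283, 186, 29, 19, 452] [0.5045 0.3919 0.011 ]
[278.3 216.1] [262, 206, 31, 23, 478] [0.4423 0.3867 0.011 ]
[365.2 247.2] [326, 224, 68, 49, 956] [0.4714 0.226  0.011 ]
[316.2 243.3] [299, 233, 33, 24, 527] [0.4305 0.2967 0.011 ]
```

View pics/p1.png

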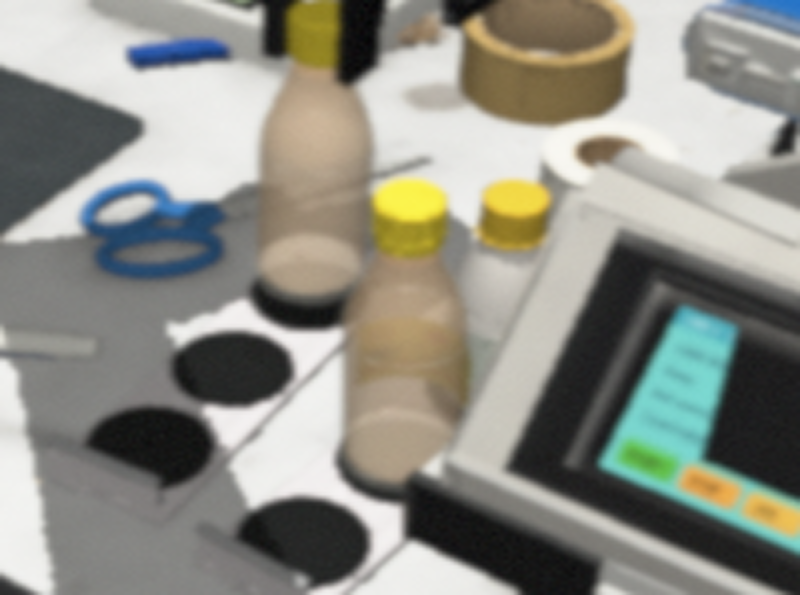

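The held bottle hovers over the far pad, about 2 mm to the right in the image. I'll correct for that, set it down and move on to the middle bottle.

```bash
cat >> h.py <<'E'
def place(x,y,z):
    env.move_straight([x,y,z+.006],rate=.05)
    hit=env.move_straight([x,y,z-.004],rate=.015,force_limit=3)
    s=env.read_state(); print("place",hit,s["position"].round(4),s["force"].round(2))
    env.gripper_to(.45); env.gripper_to(.62)
    env.move_straight([x,y,z+.06],rate=.08)
def grab(x,y,z):
    print("hit",env.move_straight([x,y,z],rate=.1,force_limit=8))
    for o in(.45,.39,.36,.25):
        env.gripper_to(o,20); s=env.read_state(); print(o,round(s["opening"],3),round(s["finger_force"],2),s["force"].round(2),s["position"].round(4))
E
python3 - <<'E'
from h import *
place(.572,.398,.148)
env.move_straight([.572,.398,.29],rate=.2)
env.goto([.4955,.2975,.27],[180,0,0])
grab(.4955,.2975,.148)
env.move_straight([.4955,.2975,.21],rate=.08)
env.move_straight([.5055,.392,.21],rate=.1)
env.move_straight([.5055,.392,.162],rate=.08)
f=env.grab_frame("scene"); s=env.read_state(); print(s["clock"],s["opening"])
cv2.imwrite("pics/p2.png",cv2.resize(f["image"][90:260,240:440],None,fx=4,fy=3.5,interpolation=cv2.INTER_CUBIC))
E
```

```text
place True [0.5722 0.3981 0.1479] [0.69 0.47 5.95]
hit False
0.45 0.453 0.0 [ 1.31 -0.03 -0.21] [0.4955 0.2975 0.148 ]
0.39 0.391 0.0 [ 0.19 -0.56 -0.41] [0.4955 0.2975 0.148 ]
0.36 0.36 0.16 [-0.89  0.21  0.74] [0.4955 0.2976 0.148 ]
0.25 0.325 19.49 [1.35 1.58 0.39] [0.4956 0.2976 0.1481]
20.575 0.33178452199029795
```

View pics/p2.png

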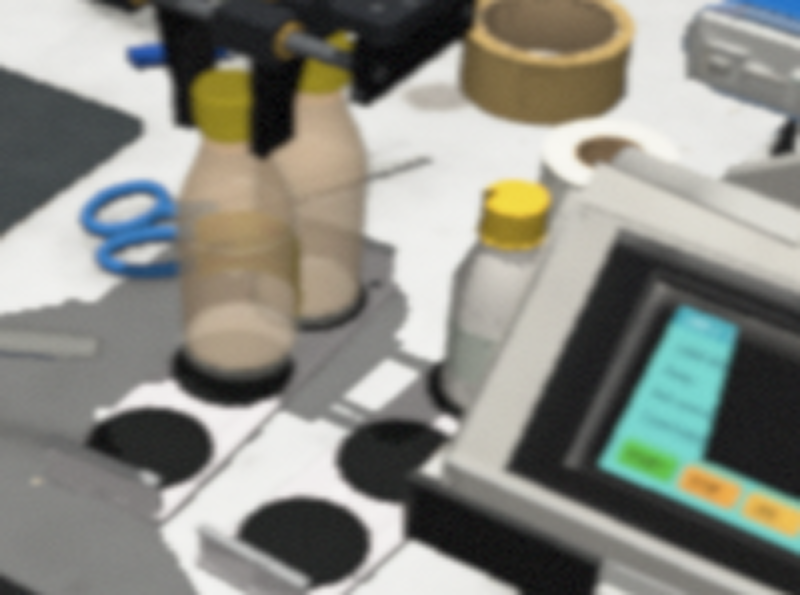

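Run:
```python
from h import *
place(.504,.393,.148)
env.move_straight([.504,.393,.29],rate=.2)
fs,ft=env.grab_frame("scene"),env.grab_frame("top")
env.goto([.5635,.29,.27],[180,0,-90])
grab(.5635,.29,.107)
env.move_straight([.5635,.29,.19],rate=.06)
f=env.grab_frame("scene"); s=env.read_state(); print(s["clock"],s["opening"],s["force"])
cv2.imwrite("pics/p3.png",cv2.resize(f["image"][90:260,240:440],None,fx=4,fy=3.5,interpolation=cv2.INTER_CUBIC))
```

```text
place True [0.5043 0.3933 0.1481] [-0.85 -0.07  5.27]
hit False
0.45 0.449 0.0 [ 0.49  0.03 -0.22] [0.5635 0.29   0.107 ]
0.39 0.39 0.0 [-0.07  0.16 -0.01] [0.5635 0.29   0.107 ]
0.36 0.363 0.0 [-0.4   0.14 -0.22] [0.5635 0.29   0.107 ]
0.25 0.328 20.0 [ 0.08  0.05 -0.25] [0.5636 0.29   0.1071]
30.3333 0.3227026179318598 [-0.28310112 -0.12885623 -1.36530911]
```

View pics/p3.png

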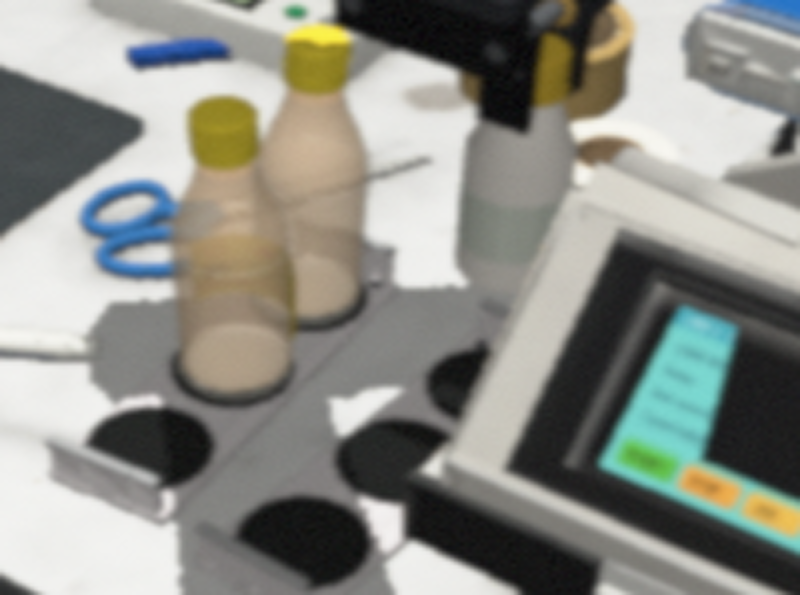

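Both big bottles stand centred on their pads and the small one is held. Now I'll take it round through the emptied rack to the near pad.

Run:
```python
from h import *
env.move_straight([.5635,.29,.22],rate=.1)
env.move_straight([.436,.295,.22],rate=.1)
env.move_straight([.436,.295,.22],[180,0,0],rate=.1) if 0 else env.goto([.436,.295,.22],[180,0,0])
env.move_straight([.436,.388,.21],rate=.1)
env.move_straight([.436,.388,.121],rate=.08)
f=env.grab_frame("scene"); s=env.read_state(); print(s["clock"],s["opening"],s["position"],s["tool_rot"])
cv2.imwrite("pics/p4.png",cv2.resize(f["image"][90:260,240:440],None,fx=4,fy=3.5,interpolation=cv2.INTER_CUBIC))
```

```text
36.0083 0.3237012281836374 [0.43628719 0.38836956 0.12169124] [-1.79934819e+02 -5.14377954e-02  7.06939822e-03]
```

View pics/p4.png

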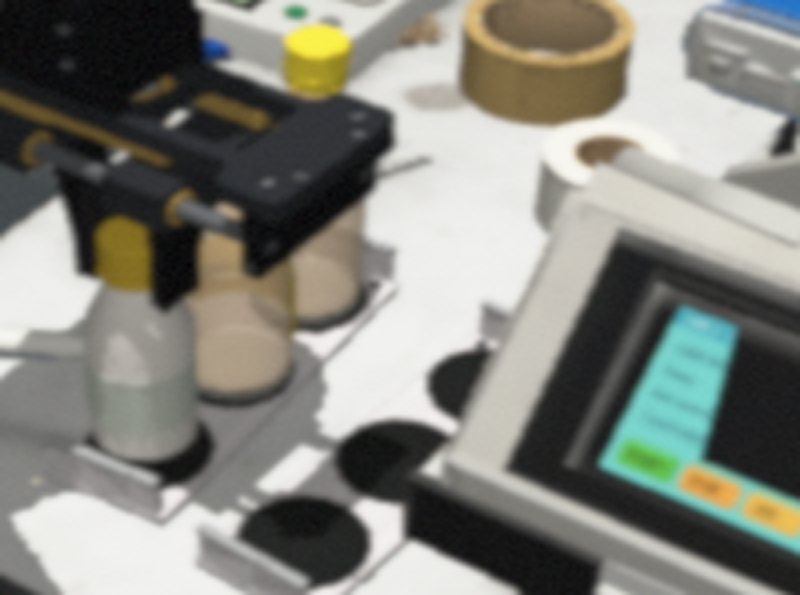

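The small bottle's foot is about 2–3 mm left of and nearer than the pad's centre. I'll shift it slightly and set it down.

Run:
```python
from h import *
place(.4385,.3868,.107)
env.move_straight([.4385,.3868,.27],rate=.2)
env.goto([.30,.52,.27],[180,0,0])
fs,ft=env.grab_frame("scene"),env.grab_frame("top"); print(env.read_state()["clock"])
cv2.imwrite("pics/e.png",np.hstack([cv2.resize(f["image"][a:a+150,b:b+130],None,fx=3,fy=3,interpolation=cv2.INTER_CUBIC) for f,a,b in((fs,100,250),(ft,130,250))]))
```

```text
place True [0.4387 0.3871 0.1069] [-1.63  0.73  4.44]
40.4167
```

View pics/e.png

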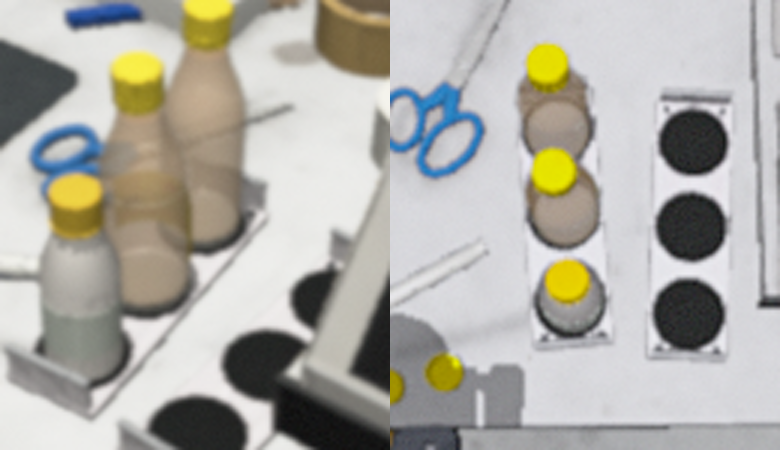

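In both views all three bottles stand upright and centred on their pads, in reverse order, and the robot is clear of them.

```bash
python3 -c "
from workcell import env
print(env.close_job())"
```

```text
the job is handed in; nothing more can be done
None
```

All three bottles are on the empty rack in reverse order, upright and centred on their pads to within a few millimetres by eye in the last pictures; I handed the job in at about 40 s of the 86 s allowed, and no verdict was returned.

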